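# Plunger check of grease injectors

### The job

The three empty grease injectors in the holder must be checked before refilling, and one of them is clogged: press every plunger gently and slowly down with the closed fingers, never above 20 N, pushing it fully home if its resistance stays even, but stopping as soon as the resistance keeps rising to about 10 N. Then take the clogged injector out by its barrel and set it down gently, upright, in the steel reject tray; leave the two good ones in their sockets with their plungers fully home, and do not disturb the other things on the table.

Things in the scene. Friction and masses are not known exactly. Their poses are not given: they have to be found in the camera images.
- holder: Aluminium block fixed to the table, 76 (x) by 250 (y) by 42 mm tall, with three round sockets 36 mm across, 34 mm deep, in a row along its y axis, 78 mm apart, the middle one at its centre; an injector stands in each. Origin: centre of its underside.
- injector_1_centre (a point): One of three like-looking grease injectors (any may be the clogged one), upright in a socket. Point: centre of its steel barrel; z: its axis, up. Barrel 34 mm across, 96 mm tall: flat chamfered foot 48 mm below the point, top 48 mm above it; about 0.3 kg. Its foot starts 8 mm above the table; it stands 62 mm out of the holder. Grip it across the barrel 10 to 25 mm below its top.
- injector_2_centre (a point): One of three like-looking grease injectors (any may be the clogged one), upright in a socket. Point: centre of its steel barrel; z: its axis, up. Barrel 34 mm across, 96 mm tall: flat chamfered foot 48 mm below the point, top 48 mm above it; about 0.3 kg. Its foot starts 8 mm above the table; it stands 62 mm out of the holder. Grip it across the barrel 10 to 25 mm below its top.
- injector_3_centre (a point): One of three like-looking grease injectors (any may be the clogged one), upright in a socket. Point: centre of its steel barrel; z: its axis, up. Barrel 34 mm across, 96 mm tall: flat chamfered foot 48 mm below the point, top 48 mm above it; about 0.3 kg. Its foot starts 8 mm above the table; it stands 62 mm out of the holder. Grip it across the barrel 10 to 25 mm below its top.
- plunger_1: Plunger of injector_1: 10 mm rod with a thumb disc 28 mm across, 6 mm thick. Origin: centre of the disc's top; z up. Slides down, stroke 24 mm: disc top 79 mm above the barrel's centre when right out, 55 mm when home (solid stop). Starts up to 6 mm pressed. Clean: even 3 to 7 N, stays put. Clogged: from 3 to 6 N, rising about 1 N per mm (10 N at 7 mm), springs back. Over 20 N harms it.
- plunger_2: Plunger of injector_2: 10 mm rod with a thumb disc 28 mm across, 6 mm thick. Origin: centre of the disc's top; z up. Slides down, stroke 24 mm: disc top 79 mm above the barrel's centre when right out, 55 mm when home (solid stop). Starts up to 6 mm pressed. Clean: even 3 to 7 N, stays put. Clogged: from 3 to 6 N, rising about 1 N per mm (10 N at 7 mm), springs back. Over 20 N harms it.
- plunger_3: Plunger of injector_3: 10 mm rod with a thumb disc 28 mm across, 6 mm thick. Origin: centre of the disc's top; z up. Slides down, stroke 24 mm: disc top 79 mm above the barrel's centre when right out, 55 mm when home (solid stop). Starts up to 6 mm pressed. Clean: even 3 to 7 N, stays put. Clogged: from 3 to 6 N, rising about 1 N per mm (10 N at 7 mm), springs back. Over 20 N harms it.
- tray: Reject tray: open square steel tray fixed to the table, 130 by 130 mm outside, 30 mm tall, walls and floor 4 mm thick. Origin: centre of its underside.
- clamp: Bystander: F-clamp with yellow jaws lying on the table, about 280 by 110 mm, 30 mm tall. Origin: middle of its bar, 3 mm below the table.
- spray_can: Bystander: standing metal can, 58 mm across, 150 mm tall. Origin: centre of its foot.
- angle_block: Bystander: steel angle block, 90 by 60 mm foot, 90 mm tall. Origin: centre of its foot.
- brush: Bystander: hand brush lying on the table, about 200 mm long, lying along its x axis, less than 50 mm tall. Origin: its underside.
Things that resemble listed ones, but are neither listed nor needed, are in the scene too. Leave any purple or turquoise look-alike of the part that bears injector_1_centre alone. Leave any turquoise look-alike of the part that bears injector_3_centre alone.

How it is judged:
On the way, in this order (a step that is already met when the one before it is completed fails the run):
1. the clogged plunger has been tried: held part-way down its stroke against a resistance above 8.5 N (((z of plunger_1 in the frame of injector_1_centre between 0.06 and 0.075 m and contact force between anything else and plunger_1 above 8.5 N) or (z of plunger_2 in the frame of injector_2_centre between 0.06 and 0.075 m and contact force between anything else and plunger_2 above 8.5 N) or (z of plunger_3 in the frame of injector_3_centre between 0.06 and 0.075 m and contact force between anything else and plunger_3 above 8.5 N))), for 0.05 s.
2. an injector has been lifted clear of its socket (z of any of injector_1_centre, injector_2_centre, injector_3_centre in the frame of holder above 0.095 m), for 0.1 s.
At the end, for the whole second after the job is handed in: The two clean injectors stand in their sockets (moved < 8 mm, tilt < 0.1 rad), plungers within 2 mm of home; the clogged one stands upright (tilt < 0.1 rad), released and at rest, on the reject tray's floor, its centre within 55 mm of the tray's middle along each side (((z of plunger_2 in the frame of injector_2_centre below 0.057 m and distance of each of injector_2_centre, injector_3_centre from where it was at the start of the episode below 0.008 m and angle between each of injector_2_centre, injector_3_centre, injector_1_centre's own z axis and vertical below 0.1 rad and z of plunger_3 in the frame of injector_3_centre below 0.057 m and x of injector_1_centre in the frame of tray between -0.055 and 0.055 m and y of injector_1_centre in the frame of tray between -0.055 and 0.055 m and z of injector_1_centre in the frame of tray between 0.045 and 0.06 m and contact force between the fingers and injector_1 below 0.1 N and linear speed of injector_1 below 0.02 m/s) or (z of plunger_1 in the frame of injector_1_centre below 0.057 m and distance of each of injector_1_centre, injector_3_centre from where it was at the start of the episode below 0.008 m and angle between each of injector_1_centre, injector_3_centre, injector_2_centre's own z axis and vertical below 0.1 rad and z of plunger_3 in the frame of injector_3_centre below 0.057 m and x of injector_2_centre in the frame of tray between -0.055 and 0.055 m and y of injector_2_centre in the frame of tray between -0.055 and 0.055 m and z of injector_2_centre in the frame of tray between 0.045 and 0.06 m and contact force between the fingers and injector_2 below 0.1 N and linear speed of injector_2 below 0.02 m/s) or (z of plunger_1 in the frame of injector_1_centre below 0.057 m and distance of each of injector_1_centre, injector_2_centre from where it was at the start of the episode below 0.008 m and angle between each of injector_1_centre, injector_2_centre, injector_3_centre's own z axis and vertical below 0.1 rad and z of plunger_2 in the frame of injector_2_centre below 0.057 m and x of injector_3_centre in the frame of tray between -0.055 and 0.055 m and y of injector_3_centre in the frame of tray between -0.055 and 0.055 m and z of injector_3_centre in the frame of tray between 0.045 and 0.06 m and contact force between the fingers and injector_3 below 0.1 N and linear speed of injector_3 below 0.02 m/s))); the robot touches nothing.
It fails at once if a plunger is loaded with more than 20 N (contact force between anything else and plunger_1 above 20 N or contact force between anything else and plunger_2 above 20 N or contact force between anything else and plunger_3 above 20 N).
It fails at once if an injector is let go more than 15 mm above the tray's floor (dropped) ((horizontal distance between injector_1_centre and tray below 0.1 m and z of injector_1_centre in the frame of tray above 0.07 m and contact force between the fingers and injector_1 below 0.05 N) or (horizontal distance between injector_2_centre and tray below 0.1 m and z of injector_2_centre in the frame of tray above 0.07 m and contact force between the fingers and injector_2 below 0.05 N) or (horizontal distance between injector_3_centre and tray below 0.1 m and z of injector_3_centre in the frame of tray above 0.07 m and contact force between the fingers and injector_3 below 0.05 N)).
It fails at once if a good injector, its plunger home, is taken out of its socket ((z of plunger_1 in the frame of injector_1_centre below 0.058 m and z of injector_1_centre in the frame of holder above 0.08 m) or (z of plunger_2 in the frame of injector_2_centre below 0.058 m and z of injector_2_centre in the frame of holder above 0.08 m) or (z of plunger_3 in the frame of injector_3_centre below 0.058 m and z of injector_3_centre in the frame of holder above 0.08 m)).
It fails at once if a bystander is moved by more than 20 mm (distance of any of clamp, spray_can, angle_block, brush from where it was at the start of the episode above 0.02 m).
It also fails if it takes over 64 s, if anything falls off the work surface, if the arm or the gripper's body presses on something with over 40 N, if the wrist force passes 120 N, or if a joint passes its speed limit or range.

### The arm

A 6-joint arm with a two-finger parallel gripper is mounted at the origin on the work surface. World frame = base frame: x ahead of the robot, y to its left, z up, the work surface at z = 0. Lengths are in m, angles in rad, forces in N, time in s.
With the tool pointing down it reaches from about 0.425 to 0.95 m from the base axis. Payload 3.5 kg.
Tool frame: the origin (TCP) lies at the very end of the fingers, on their centre line; the grasp point (between the pads) lies 19 mm behind it; z points along the fingers, y is the line along which they close (so a half turn about z gives the same grasp; the last joint's range is limited). The gripper opens to 85 mm and grips with 20 to 120 N. Pads are 22 mm wide; open, the fingers measure 114 mm over their backs; the gripper's body (76 mm by 85 mm) begins 54 mm behind the grasp point. The pads swing forward as they close: fully open they stand 13 mm farther back than shut.
Start: joints at [-1.381, 0.286, 1.577, -0, 1.279, -0.15], TCP at [0.225, -0.636, 0.231] pointing down, gripper open.
Joint ranges: [-2.77, 2.77], [-0.9, 2.22], [0.21, 2.48], [-1.53, 4.67], [0.24, 2.81], [-2.84, 2.84]. Speed limits (rad/s): [2.79, 2.79, 3.14, 3.14, 3.14, 3.14].

### API

Orientations are given as a 3x3 rotation matrix whose columns are the frame's x, y, z axes.
In Python, from cell import sense, get_image, sign_off gives the robot as it stands.
- The arm moves only by the tool apply_moves, never from a script. Its argument "targets" is a list of rows, each a list of 2 entries, a list of its own where there are three numbers: the shift along the tool's x, y, z in units of 40 mm (1.0 is 40 mm), then the turn about the tool's z in units of 6 degrees (1.0 is 6 degrees). In form: [[[dx, dy, dz], spin], ...]. A call has 1 to 8 rows; each row shifts and turns the commanded pose from where the row before left it, along the tool's axes as they then stand; what a row does not reach is not made up. A row lasts 1/12 s, in which the tool goes at most 41.7 mm and 7.16 degrees, less where a joint would pass 70% of its speed; a pose out of reach is approached as far as the arm can. A call is refused whole if a number of a shift passes 1 or a number of a turn 1, either way. A call with a gripper value outside its range is refused whole. "hand" is the finger opening in mm, from 0 to 85.4, set as the call begins (left out, the last holds). The fingers move at their own pace and stop on an object; "force" is the grip in N (left out, the last holds). Time passes only in rows, so rows that do not move let the fingers close. It gives the time, the measured TCP pose, the force, the opening and the grip force at its end, in the units of the state.
- sense(): the state, without advancing time (a new reading comes with each control period).
- get_image(name): name is "scene" or "top" or "wrist"; returns a dict with "img" (384x512x3 uint8, red, green, blue), "depth" (384x512 float32, m along the optical axis (not along the pixel's ray), 0 where there is no reading), "fx", "fy", "cx", "cy" (pixels), "extrinsics" (4x4, takes a point from camera to world coordinates). Camera axes: x right, y down, z forward; pixel columns grow to the right and rows downward; lengths in m; the calibration is good to about 2 mm. The wrist camera is an equidistant fisheye: a pixel r from the principal point sees the ray r / f radians off the axis. A picture is of the moment at which its call begins.
- sign_off(): hands the job in; it is judged then, once.
The state is a dict: "time": time; "qpos": joint angles; "qvel": joint speeds; "joint_torque": joint torques, N m; "ee_pos": TCP position; "eef_rot": TCP orientation; "wrist_force": force on the tool from outside, world axes, zero at the start; "moment": the same for the moment, N m; "grip_width": finger opening in m; "grasp_force": force on a finger pad.
Only numpy, scipy, OpenCV 4.12 (cv2) and the standard library are available. Lean on these libraries where they do the work, as an engineer would, in place of code of your own. Each camera call takes 0.05 s, during which the arm holds its last target. There are 200 camera calls.

## Working session

There is one attempt and no reset: what is moved stays moved. The work goes in short steps, Python scripts to look and compute and a tool call to move; the robot and the scene stay as the last step left them, time stands still between calls to the robot, and variables do not carry over. Pictures are saved under pics/ and viewed, at most 10 in all, crops included, and the job is handed in when it is done.

Besides the shell and the picture viewer there is one more tool, called after "Emit:" as name(argument=value, ...) on one line, values as JSON. apply_moves: Moves the arm, as the interface text tells. Its arguments: {"type":"object","properties":{"targets":{"type":"array"},"hand":{"type":"number"},"force":{"type":"number"}},"required":["targets"]}

```bash
mkdir -p pics; ls; cat > h.py <<'E'
import numpy as np, cv2
from cell import sense, get_image, sign_off
def world(d,u,v,z=None):
    zc=d["depth"][int(v),int(u)] if z is None else z
    p=np.array([(u-d["cx"])/d["fx"]*zc,(v-d["cy"])/d["fy"]*zc,zc,1]);return (d["extrinsics"]@p)[:3]
def cloud(d):
    v,u=np.mgrid[:384,:512];z=d["depth"]
    P=np.stack([(u-d["cx"])/d["fx"]*z,(v-d["cy"])/d["fy"]*z,z,np.ones_like(z)],-1)
    return (P@d["extrinsics"].T)[...,:3]
E
python3 - <<'E'
from h import *
import pickle
print(sense())
for n in("scene","top"):
    d=get_image(n);pickle.dump(d,open(n+".pkl","wb"))
    cv2.imwrite(f"pics/{n}0.png",cv2.resize(d["img"][...,::-1],(800,600)))
    print(n,d["fx"],d["cx"],d["cy"],d["extrinsics"].round(3).tolist())
E
```

```text
pics
{'time': 0.0, 'qpos': array([-1.38098726e+00,  2.87166418e-01,  1.57821534e+00, -8.88571379e-06,
        1.27860085e+00, -1.49994877e-01]), 'qvel': array([-7.26837307e-04, -3.52809900e-05,  1.07825382e-03,  8.60893148e-04,
        1.41316591e-03,  3.55347358e-04]), 'joint_torque': array([-7.94311709e-04, -4.05982339e+01, -2.92626625e+01, -2.15006826e-04,
        5.84664289e-03,  7.82092513e-06]), 'ee_pos': array([ 0.22487956, -0.63572385,  0.22992592]), 'eef_rot': array([[ 9.42819253e-01,  3.33304132e-01, -4.59272175e-04],
       [ 3.33304266e-01, -9.42816401e-01,  2.34542547e-03],
       [ 3.48730661e-04, -2.36438966e-03, -9.99997144e-01]]), 'wrist_force': array([ 0.89811907, -0.44494358, -1.30279759]), 'moment': array([-0.00990388,  0.03268269,  0.01501151]), 'grasp_force': 0.0, 'grip_width': 0.08555221620890295}
scene 364.72492947756945 257.74426879038936 191.23148533554593 [[0.459, 0.592, -0.662, 1.235], [0.888, -0.316, 0.333, -0.411], [-0.012, -0.741, -0.671, 0.749], [0.0, 0.0, 0.0, 1.0]]
top 408.4622758231045 255.1628864395896 191.16676868773047 [[-0.019, -0.987, 0.158, 0.408], [-1.0, 0.019, -0.001, -0.089], [-0.002, -0.158, -0.987, 1.234], [0.0, 0.0, 0.0, 1.0]]
```

View pics/scene0.png

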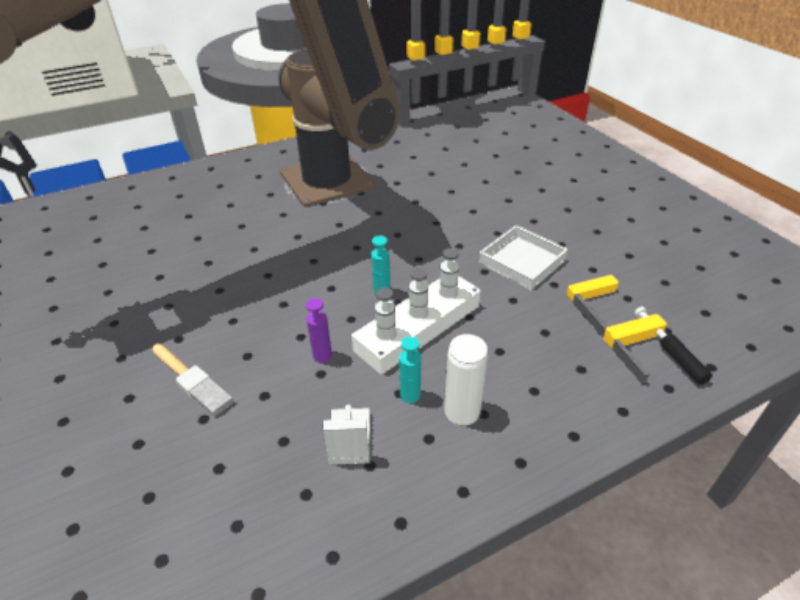

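View pics/top0.png

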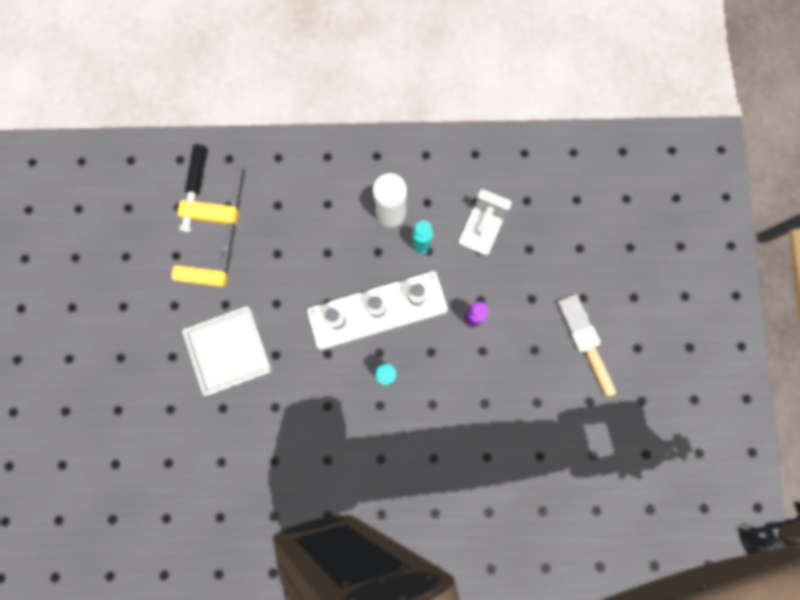

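The top view shows the holder with three grey injectors at px (333,317), (375,303) and (417,292), and the tray at (227,350). Things that could be confused with an injector are the turquoise look-alikes at (386,373) and (422,236), the purple one at (478,313), and the can at (390,200). I choose the three grey ones in the holder.

```bash
python3 - <<'E'
from h import *
import pickle
for n in("top","scene"):
    d=pickle.load(open(n+".pkl","rb"));C=cloud(d);im=d["img"].astype(int)
    ok=(d["depth"]>0)&(np.ptp(im,axis=2)<40)
    x,y,z=C[...,0],C[...,1],C[...,2]
    m=(ok&(z>.118)&(z<.145)&(x>.4)&(x<.8)&(abs(y)<.3)).astype(np.uint8)
    k,l,s,c=cv2.connectedComponentsWithStats(m)
    for i in range(1,k):
        if s[i,4]>8:
            P=C[l==i];print(n,"disc",s[i,4],c[i].round(0),P.mean(0).round(4),P.min(0).round(3),P.max(0).round(3))
    for nm,lo,hi in(("holder",.037,.047),("rim",.024,.034)):
        m=(ok&(z>lo)&(z<hi)&(x>.35)&(x<.8)&(im.mean(2)>110)).astype(np.uint8)
        k,l,s,c=cv2.connectedComponentsWithStats(m)
        for i in range(1,k):
            if s[i,4]>100:
                P=C[l==i];r=cv2.minAreaRect((P[:,:2]*1000).astype(np.float32));print(n,nm,s[i,4],c[i].round(),r)
    m=(z>.01)&(x>.3)&(x<1)&(abs(y)<.6)&(d["depth"]>0)
    k,l,s,c=cv2.connectedComponentsWithStats(m.astype(np.uint8))
    for i in range(1,k):
        if n=="top" and s[i,4]>60:
            P=C[l==i];print("obj",c[i].round(),P.min(0).round(3),P.max(0).round(3))
d=pickle.load(open("scene.pkl","rb"))
a=cv2.resize(d["img"][140:250,190:370,::-1],(800,489),interpolation=cv2.INTER_CUBIC);cv2.imwrite("pics/crop1.png",a)
E
```

```text
top disc 81 [250. 129.] [ 0.7591 -0.0805  0.135 ] [ 0.749 -0.105  0.119] [ 0.785 -0.052  0.145]
top disc 81 [267. 185.] [ 0.5992 -0.1242  0.133 ] [ 0.586 -0.137  0.127] [ 0.612 -0.112  0.139]
top disc 79 [240. 194.] [ 0.5785 -0.0494  0.1297] [ 0.566 -0.063  0.126] [ 0.591 -0.038  0.134]
top disc 83 [213. 202.] [0.5575 0.0257 0.1326] [0.545 0.014 0.127] [0.57  0.039 0.137]
top holder 1595 [241. 199.] ((578.7640380859375, -49.32215881347656), (76.88861846923828, 249.75900268554688), 15.502493858337402)
top rim 151 [132. 222.] ((507.6729736328125, 238.54513549804688), (130.2529296875, 128.53819274902344), 18.692529678344727)
top rim 102 [162. 229.] ((497.92120361328125, 185.19644165039062), (71.78752136230469, 147.6614227294922), 71.7039566040039)
obj [132. 140.] [0.636 0.213 0.01 ] [0.921 0.345 0.036]
obj [250. 128.] [ 0.748 -0.106  0.01 ] [ 0.804 -0.05   0.154]
obj [310. 142.] [ 0.69 -0.3   0.01] [ 0.792 -0.211  0.096]
obj [270. 151.] [ 0.693 -0.153  0.01 ] [ 0.724 -0.121  0.131]
obj [241. 199.] [ 0.509 -0.179  0.01 ] [0.646 0.078 0.139]
obj [374. 216.] [ 0.41  -0.494  0.01 ] [ 0.602 
[... 266 characters left out ...]
.573 0.038 0.136]
scene disc 66 [267. 176.] [ 0.5812 -0.0522  0.1292] [ 0.566 -0.066  0.124] [ 0.592 -0.038  0.132]
scene disc 74 [246. 188.] [ 0.6025 -0.1271  0.1331] [ 0.588 -0.14   0.119] [ 0.615 -0.114  0.137]
scene disc 114 [291. 233.] [ 0.7863 -0.1036  0.1334] [ 0.759 -0.108  0.118] [ 0.8   -0.091  0.145]
scene holder 1193 [265. 204.] ((579.691650390625, -50.90824890136719), (79.63432312011719, 253.20799255371094), 15.268877983093262)
scene rim 203 [334. 162.] ((509.7190246582031, 234.39089965820312), (131.58934020996094, 135.1055145263672), 19.564502716064453)
scene rim 105 [286. 203.] ((603.6652221679688, 0.7402420043945312), (4.07129430770874, 160.4820098876953), 15.833388328552246)
```

View pics/crop1.png

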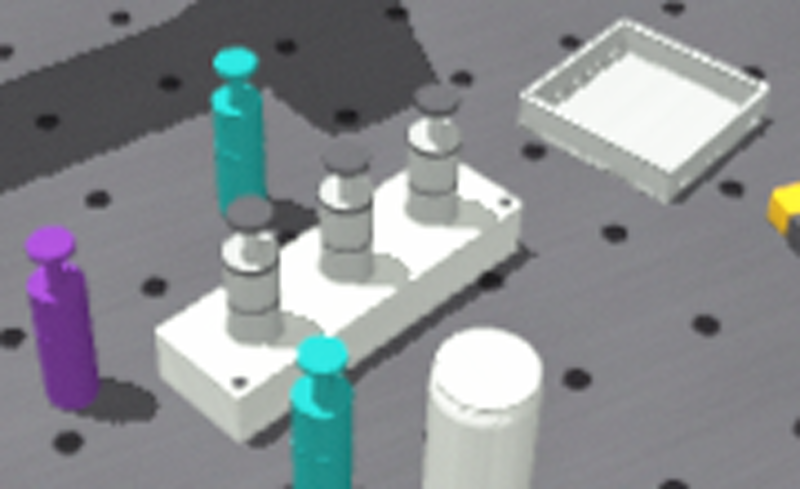

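The crop confirms it: three grey injectors in the holder, with the coloured look-alikes standing outside it. I'll close the fingers and go above the nearest one, A at (0.600, -0.125), first translating and then spinning about -86°.

Emit:
apply_moves(targets=[[[0.82, -0.56, 0], 0], [[0.82, -0.56, 0], 0], [[0.82, -0.56, 0], 0], [[0.82, -0.56, 0], 0], [[0.82, -0.56, 0], 0], [[0.82, -0.56, 0], 0], [[0.82, -0.56, 0], 0], [[0.82, -0.56, 0], 0]], hand=0, force=40)

```text
time: 0.77
ee_pos: [0.4133, -0.378, 0.2309]
eef_rot: [[0.943, 0.333, -0.0], [0.333, -0.943, 0.001], [-0.0, -0.001, -1.0]]
wrist_force: [0.1, -0.8, 0.2]
grip_width: 0.0
grasp_force: 0.0
```

Emit:
apply_moves(targets=[[[0.82, -0.56, 0], 0], [[0.82, -0.56, 0], 0], [[0.82, -0.56, 0], 0], [[0.82, -0.56, 0], 0], [[0.82, -0.56, 0], 0], [[0.82, -0.56, 0], 0], [[0.82, -0.56, 0], 0], [[0.82, -0.56, 0], 0]])

```text
time: 1.43
ee_pos: [0.6009, -0.1216, 0.2308]
eef_rot: [[0.943, 0.333, -0.001], [0.333, -0.943, 0.0], [-0.001, -0.001, -1.0]]
wrist_force: [0.5, -0.7, 0.3]
grip_width: -0.0002
grasp_force: 0.0
```

Emit:
apply_moves(targets=[[[0, 0, 0], -1], [[0, 0, 0], -1], [[0, 0, 0], -1], [[0, 0, 0], -1], [[0, 0, 0], -1], [[0, 0, 0], -1], [[0, 0, 0], -1], [[0, 0, 0], -1]])

```text
time: 2.1
ee_pos: [0.6, -0.1234, 0.2306]
eef_rot: [[0.378, 0.926, -0.001], [0.926, -0.378, 0.001], [-0.0, -0.001, -1.0]]
wrist_force: [0.0, -1.0, 1.0]
grip_width: 0.0
grasp_force: 0.0
```

Emit:
apply_moves(targets=[[[0, 0, 0], -1], [[0, 0, 0], -1], [[0, 0, 0], -1], [[0, 0, 0], -1], [[0, 0, 0], -1], [[0, 0, 0], -1], [[0, 0, 0], -0.3], [[0, 0, 0], 0]])

```text
time: 2.77
ee_pos: [0.6, -0.1234, 0.2306]
eef_rot: [[-0.264, 0.965, -0.001], [0.965, 0.264, 0.0], [0.001, -0.001, -1.0]]
wrist_force: [-0.6, 0.3, -0.3]
grip_width: -0.0
grasp_force: 0.0
```

Emit:
apply_moves(targets=[[[0, 0, 0.5], 0], [[0, 0, 0.5], 0], [[0, 0, 0.5], 0], [[0, 0, 0.4], 0], [[0, 0, 0.2], 0], [[0, 0, 0.1], 0], [[0, 0, 0], 0], [[0, 0, 0], 0]])

```text
time: 3.43
ee_pos: [0.6008, -0.1238, 0.1442]
eef_rot: [[-0.263, 0.965, 0.001], [0.965, 0.263, -0.0], [-0.001, 0.001, -1.0]]
wrist_force: [0.0, 0.7, 0.2]
grip_width: -0.0001
grasp_force: 0.0
```

Emit:
apply_moves(targets=[[[0, 0, 0.025], 0], [[0, 0, 0.025], 0], [[0, 0, 0.025], 0], [[0, 0, 0.025], 0], [[0, 0, 0], 0]])

```text
time: 3.85
ee_pos: [0.6003, -0.1236, 0.1394]
eef_rot: [[-0.263, 0.965, 0.0], [0.965, 0.263, -0.0], [-0.0, 0.0, -1.0]]
wrist_force: [-1.0, -0.3, -0.3]
grip_width: 0.0002
grasp_force: 0.0
```

Emit:
apply_moves(targets=[[[0, 0, 0.025], 0], [[0, 0, 0.025], 0], [[0, 0, 0], 0]])

```text
time: 4.1
ee_pos: [0.6002, -0.1235, 0.137]
eef_rot: [[-0.263, 0.965, -0.0], [0.965, 0.263, 0.0], [0.0, -0.0, -1.0]]
wrist_force: [1.0, -0.2, -0.3]
grip_width: 0.0001
grasp_force: 0.0
```

Emit:
apply_moves(targets=[[[0, 0, 0.025], 0], [[0, 0, 0.025], 0], [[0, 0, 0.025], 0], [[0, 0, 0.025], 0], [[0, 0, 0], 0]])

```text
time: 4.52
ee_pos: [0.6006, -0.1237, 0.1338]
eef_rot: [[-0.263, 0.965, 0.001], [0.965, 0.263, -0.0], [-0.0, 0.001, -1.0]]
wrist_force: [0.6, 0.4, 1.9]
grip_width: 0.0001
grasp_force: 1.4
```

Emit:
apply_moves(targets=[[[0, 0, 0.025], 0], [[0, 0, 0.025], 0], [[0, 0, 0], 0]])

```text
time: 4.77
ee_pos: [0.6005, -0.1236, 0.1315]
eef_rot: [[-0.263, 0.965, 0.0], [0.965, 0.263, -0.0], [-0.0, 0.0, -1.0]]
wrist_force: [0.8, -0.6, 3.6]
grip_width: -0.0001
grasp_force: 1.6
```

Emit:
apply_moves(targets=[[[0, 0, 0.025], 0], [[0, 0, 0.025], 0], [[0, 0, 0], 0]])

```text
time: 5.02
ee_pos: [0.6004, -0.1236, 0.1291]
eef_rot: [[-0.263, 0.965, 0.0], [0.965, 0.263, -0.0], [-0.0, 0.0, -1.0]]
wrist_force: [0.0, -0.9, 1.9]
grip_width: -0.0001
grasp_force: 1.3
```

Emit:
apply_moves(targets=[[[0, 0, 0.025], 0], [[0, 0, 0.025], 0], [[0, 0, 0], 0]])

```text
time: 5.27
ee_pos: [0.6003, -0.1236, 0.127]
eef_rot: [[-0.263, 0.965, -0.0], [0.965, 0.263, 0.0], [0.0, -0.0, -1.0]]
wrist_force: [0.0, 0.2, 1.5]
grip_width: -0.0001
grasp_force: 1.2
```

Emit:
apply_moves(targets=[[[0, 0, 0.025], 0], [[0, 0, 0.025], 0], [[0, 0, 0], 0]])

```text
time: 5.52
ee_pos: [0.6003, -0.1235, 0.1251]
eef_rot: [[-0.263, 0.965, -0.0], [0.965, 0.263, 0.0], [0.0, -0.0, -1.0]]
wrist_force: [0.2, 0.8, 2.8]
grip_width: -0.0001
grasp_force: 1.2
```

Resistance is even, about 3 N after 8 mm, so A is clean. Pushing it home.

Emit:
apply_moves(targets=[[[0, 0, 0.03], 0], [[0, 0, 0.03], 0], [[0, 0, 0.03], 0], [[0, 0, 0.03], 0], [[0, 0, 0.03], 0], [[0, 0, 0.03], 0], [[0, 0, 0.03], 0], [[0, 0, 0], 0]])

```text
time: 6.18
ee_pos: [0.6002, -0.1236, 0.1165]
eef_rot: [[-0.263, 0.965, -0.0], [0.965, 0.263, 0.0], [0.0, -0.0, -1.0]]
wrist_force: [0.3, -0.2, 2.8]
grip_width: -0.0
grasp_force: 1.1
```

Emit:
apply_moves(targets=[[[0, 0, 0.02], 0], [[0, 0, 0.02], 0], [[0, 0, 0.02], 0], [[0, 0, 0], 0], [[0, 0, 0], 0]])

```text
time: 6.6
ee_pos: [0.6003, -0.1235, 0.1143]
eef_rot: [[-0.263, 0.965, -0.0], [0.965, 0.263, 0.0], [0.0, -0.0, -1.0]]
wrist_force: [-0.2, -0.2, 3.0]
grip_width: 0.0
grasp_force: 1.2
```

Emit:
apply_moves(targets=[[[0, 0, 0.02], 0], [[0, 0, 0.02], 0], [[0, 0, 0], 0], [[0, 0, 0], 0]])

```text
time: 6.93
ee_pos: [0.6003, -0.1235, 0.1128]
eef_rot: [[-0.263, 0.965, -0.0], [0.965, 0.263, 0.0], [0.0, -0.0, -1.0]]
wrist_force: [0.4, 1.0, 2.7]
grip_width: -0.0001
grasp_force: 1.2
```

Emit:
apply_moves(targets=[[[0, 0, 0.02], 0], [[0, 0, 0], 0], [[0, 0, 0], 0]])

```text
time: 7.18
ee_pos: [0.6003, -0.1235, 0.112]
eef_rot: [[-0.263, 0.965, -0.0], [0.965, 0.263, 0.0], [0.0, 0.0, -1.0]]
wrist_force: [1.0, 0.1, 3.4]
grip_width: -0.0
grasp_force: 1.3
```

Emit:
apply_moves(targets=[[[0, 0, 0.015], 0], [[0, 0, 0], 0], [[0, 0, 0], 0]])

```text
time: 7.43
ee_pos: [0.6003, -0.1236, 0.1115]
eef_rot: [[-0.263, 0.965, -0.0], [0.965, 0.263, 0.0], [0.0, -0.0, -1.0]]
wrist_force: [1.1, 0.3, 3.3]
grip_width: -0.0002
grasp_force: 1.4
```

Emit:
apply_moves(targets=[[[0, 0, 0.012], 0], [[0, 0, 0], 0], [[0, 0, 0], 0]])

```text
time: 7.68
ee_pos: [0.6003, -0.1236, 0.1111]
eef_rot: [[-0.263, 0.965, -0.0], [0.965, 0.263, -0.0], [-0.0, -0.0, -1.0]]
wrist_force: [-0.6, 0.2, 2.4]
grip_width: -0.0
grasp_force: 1.6
```

Emit:
apply_moves(targets=[[[0, 0, 0.012], 0], [[0, 0, 0], 0], [[0, 0, 0], 0]])

```text
time: 7.93
ee_pos: [0.6005, -0.1236, 0.111]
eef_rot: [[-0.263, 0.965, 0.0], [0.965, 0.263, -0.0], [-0.0, 0.0, -1.0]]
wrist_force: [0.2, -0.2, 4.7]
grip_width: -0.0002
grasp_force: 2.6
```

A is home. Lift and move to B.

Emit:
apply_moves(targets=[[[0, 0, -0.5], 0], [[0, 0, -0.4], 0], [[0.6, -0.03, 0], 0], [[0.7, 0, 0], 0], [[0.63, 0, 0], 0], [[0, 0, 0.2], 0], [[0, 0, 0.1], 0], [[0, 0, 0], 0]])

```text
time: 8.6
ee_pos: [0.5775, -0.0493, 0.1323]
eef_rot: [[-0.264, 0.965, -0.004], [0.965, 0.264, 0.001], [0.002, -0.003, -1.0]]
wrist_force: [-0.3, 0.3, -0.2]
grip_width: 0.0001
grasp_force: 0.0
```

Emit:
apply_moves(targets=[[[0, 0, 0.025], 0], [[0, 0, 0.025], 0], [[0, 0, 0.025], 0], [[0, 0, 0], 0]])

```text
time: 8.93
ee_pos: [0.579, -0.05, 0.1314]
eef_rot: [[-0.262, 0.965, -0.0], [0.965, 0.262, -0.0], [0.0, -0.0, -1.0]]
wrist_force: [-0.7, 0.0, 0.6]
grip_width: -0.0001
grasp_force: 0.0
```

Emit:
apply_moves(targets=[[[0, 0, 0.025], 0], [[0, 0, 0.025], 0], [[0, 0, 0], 0]])

```text
time: 9.18
ee_pos: [0.5797, -0.0498, 0.1309]
eef_rot: [[-0.263, 0.965, 0.002], [0.965, 0.263, -0.001], [-0.001, 0.002, -1.0]]
wrist_force: [-0.2, -0.9, 4.6]
grip_width: -0.0004
grasp_force: 2.3
```

Emit:
apply_moves(targets=[[[0, 0, 0.025], 0], [[0, 0, 0.025], 0], [[0, 0, 0], 0]])

```text
time: 9.43
ee_pos: [0.5797, -0.0498, 0.129]
eef_rot: [[-0.263, 0.965, 0.002], [0.965, 0.263, -0.001], [-0.001, 0.002, -1.0]]
wrist_force: [-1.5, -0.7, 5.6]
grip_width: 0.0002
grasp_force: 2.5
```

Emit:
apply_moves(targets=[[[0, 0, 0.025], 0], [[0, 0, 0.025], 0], [[0, 0, 0], 0]])

```text
time: 9.68
ee_pos: [0.5797, -0.0498, 0.127]
eef_rot: [[-0.263, 0.965, 0.002], [0.965, 0.263, -0.001], [-0.001, 0.002, -1.0]]
wrist_force: [-0.8, -0.6, 5.7]
grip_width: -0.0004
grasp_force: 2.6
```

Emit:
apply_moves(targets=[[[0, 0, 0.025], 0], [[0, 0, 0.025], 0], [[0, 0, 0], 0]])

```text
time: 9.93
ee_pos: [0.5797, -0.0498, 0.125]
eef_rot: [[-0.263, 0.965, 0.002], [0.965, 0.263, -0.001], [-0.001, 0.002, -1.0]]
wrist_force: [-0.7, 0.8, 4.5]
grip_width: -0.0002
grasp_force: 2.6
```

Emit:
apply_moves(targets=[[[0, 0, 0.025], 0], [[0, 0, 0.025], 0], [[0, 0, 0], 0]])

```text
time: 10.18
ee_pos: [0.5797, -0.0498, 0.123]
eef_rot: [[-0.263, 0.965, 0.002], [0.965, 0.263, -0.001], [-0.001, 0.002, -1.0]]
wrist_force: [-0.4, -0.1, 4.6]
grip_width: 0.0003
grasp_force: 2.6
```

B's resistance is even at about 5 N, so it is clean too. Pushing it home.

Emit:
apply_moves(targets=[[[0, 0, 0.03], 0], [[0, 0, 0.03], 0], [[0, 0, 0.03], 0], [[0, 0, 0.03], 0], [[0, 0, 0.03], 0], [[0, 0, 0.03], 0], [[0, 0, 0.03], 0], [[0, 0, 0], 0]])

```text
time: 10.85
ee_pos: [0.5796, -0.0498, 0.1145]
eef_rot: [[-0.263, 0.965, 0.002], [0.965, 0.263, -0.001], [-0.001, 0.002, -1.0]]
wrist_force: [-1.1, -0.1, 4.1]
grip_width: 0.0
grasp_force: 2.4
```

Emit:
apply_moves(targets=[[[0, 0, 0.025], 0], [[0, 0, 0.02], 0], [[0, 0, 0], 0], [[0, 0, 0], 0]])

```text
time: 11.18
ee_pos: [0.5796, -0.0498, 0.1127]
eef_rot: [[-0.263, 0.965, 0.002], [0.965, 0.263, -0.001], [-0.001, 0.002, -1.0]]
wrist_force: [-0.9, -0.6, 5.5]
grip_width: -0.0002
grasp_force: 2.6
```

Emit:
apply_moves(targets=[[[0, 0, 0.02], 0], [[0, 0, 0.012], 0], [[0, 0, 0], 0], [[0, 0, 0], 0]])

```text
time: 11.52
ee_pos: [0.5797, -0.0498, 0.1115]
eef_rot: [[-0.263, 0.965, 0.002], [0.965, 0.263, -0.001], [-0.001, 0.002, -1.0]]
wrist_force: [-0.6, -0.2, 5.5]
grip_width: 0.0001
grasp_force: 2.7
```

Emit:
apply_moves(targets=[[[0, 0, 0.015], 0], [[0, 0, 0], 0], [[0, 0, 0], 0]])

```text
time: 11.77
ee_pos: [0.5798, -0.0498, 0.1111]
eef_rot: [[-0.263, 0.965, 0.002], [0.965, 0.263, -0.001], [-0.002, 0.002, -1.0]]
wrist_force: [-1.5, -0.1, 5.7]
grip_width: -0.0001
grasp_force: 2.9
```

Emit:
apply_moves(targets=[[[0, 0, -0.5], 0], [[0, 0, -0.4], 0], [[0.6, -0.03, 0], 0], [[0.7, 0, 0], 0], [[0.66, 0, 0], 0], [[0, 0, 0.1], 0], [[0, 0, 0.1], 0], [[0, 0, 0], 0]])

```text
time: 12.43
ee_pos: [0.5564, 0.0258, 0.1362]
eef_rot: [[-0.264, 0.965, -0.002], [0.965, 0.264, -0.0], [0.0, -0.002, -1.0]]
wrist_force: [-0.5, -0.3, -0.3]
grip_width: -0.0003
grasp_force: 0.0
```

Emit:
apply_moves(targets=[[[0, 0, 0.025], 0], [[0, 0, 0.025], 0], [[0, 0, 0], 0]])

```text
time: 12.68
ee_pos: [0.5572, 0.0251, 0.1352]
eef_rot: [[-0.262, 0.965, -0.0], [0.965, 0.262, -0.0], [0.0, -0.0, -1.0]]
wrist_force: [-0.1, -0.2, -0.1]
grip_width: 0.0
grasp_force: 0.0
```

C should be the clogged one, so I'll press it in small steps.

Emit:
apply_moves(targets=[[[0, 0, 0.025], 0], [[0, 0, 0.025], 0], [[0, 0, 0.025], 0], [[0, 0, 0.025], 0], [[0, 0, 0], 0]])

```text
time: 13.1
ee_pos: [0.5577, 0.0257, 0.1324]
eef_rot: [[-0.263, 0.965, 0.002], [0.965, 0.263, -0.001], [-0.001, 0.001, -1.0]]
wrist_force: [0.1, -0.2, 5.4]
grip_width: 0.0002
grasp_force: 2.3
```

Emit:
apply_moves(targets=[[[0, 0, 0.025], 0], [[0, 0, 0.025], 0], [[0, 0, 0], 0]])

```text
time: 13.35
ee_pos: [0.5579, 0.0257, 0.1307]
eef_rot: [[-0.264, 0.965, 0.002], [0.965, 0.264, -0.001], [-0.001, 0.002, -1.0]]
wrist_force: [-1.5, 0.0, 6.3]
grip_width: 0.0001
grasp_force: 2.9
```

Emit:
apply_moves(targets=[[[0, 0, 0.025], 0], [[0, 0, 0.025], 0], [[0, 0, 0], 0]])

```text
time: 13.6
ee_pos: [0.5582, 0.0257, 0.1293]
eef_rot: [[-0.263, 0.965, 0.003], [0.965, 0.263, -0.001], [-0.001, 0.003, -1.0]]
wrist_force: [-1.3, -0.4, 6.8]
grip_width: 0.0
grasp_force: 3.6
```

Emit:
apply_moves(targets=[[[0, 0, 0.025], 0], [[0, 0, 0.025], 0], [[0, 0, 0], 0]])

```text
time: 13.85
ee_pos: [0.5585, 0.0257, 0.1277]
eef_rot: [[-0.264, 0.965, 0.003], [0.965, 0.264, -0.001], [-0.002, 0.003, -1.0]]
wrist_force: [-1.5, -0.1, 8.2]
grip_width: 0.0001
grasp_force: 4.4
```

Emit:
apply_moves(targets=[[[0, 0, 0.025], 0], [[0, 0, 0], 0], [[0, 0, 0], 0]])

```text
time: 14.1
ee_pos: [0.5587, 0.0256, 0.1271]
eef_rot: [[-0.264, 0.965, 0.004], [0.965, 0.264, -0.001], [-0.002, 0.004, -1.0]]
wrist_force: [-0.7, -0.3, 9.4]
grip_width: 0.0002
grasp_force: 4.8
```

Emit:
apply_moves(targets=[[[0, 0, 0.025], 0], [[0, 0, 0], 0], [[0, 0, 0], 0]])

```text
time: 14.35
ee_pos: [0.5588, 0.0256, 0.1263]
eef_rot: [[-0.264, 0.965, 0.004], [0.965, 0.264, -0.001], [-0.002, 0.004, -1.0]]
wrist_force: [-0.2, 0.2, 10.8]
grip_width: 0.0
grasp_force: 5.2
```

The force rises steadily from 5 to 11 N over 6 mm, so C is clogged. Lift, open, and go down for the barrel grip.

Emit:
apply_moves(targets=[[[0, 0, -0.3], 0], [[0, 0, -0.8], 0], [[0, 0, 0], 0]])

```text
time: 14.6
ee_pos: [0.5599, 0.0257, 0.1729]
eef_rot: [[-0.263, 0.965, 0.009], [0.965, 0.264, -0.001], [-0.003, 0.008, -1.0]]
wrist_force: [1.0, -0.5, 1.7]
grip_width: 0.0003
grasp_force: 0.0
```

Emit:
apply_moves(targets=[[[0, 0, 0], 0], [[0, 0, 0], 0], [[0, 0, 0], 0], [[0, 0, 0], 0], [[0, 0, 0], 0], [[0, 0, 0], 0], [[0, 0, 0], 0]], hand=85)

```text
time: 15.18
ee_pos: [0.5568, 0.0259, 0.167]
eef_rot: [[-0.263, 0.965, -0.001], [0.965, 0.263, 0.0], [0.0, -0.001, -1.0]]
wrist_force: [-0.6, -0.3, 0.2]
grip_width: 0.0834
grasp_force: 0.0
```

```bash
python3 - <<'E'
from h import *
d=get_image("wrist");cv2.imwrite("pics/w1.png",d["img"][...,::-1])
s=sense();print(s["ee_pos"],s["grip_width"],d["fx"],d["cx"],d["cy"])
t=get_image("top");C=cloud(t);z=C[...,2]
for n,(x0,y0) in dict(A=(.600,-.125),B=(.579,-.050)).items():
    m=(t["depth"]>0)&(np.hypot(C[...,0]-x0,C[...,1]-y0)<.012)&(z>.07);print(n,m.sum(),np.median(z[m]) if m.any() else None)
E
```

```text
[0.55691661 0.02591572 0.16714214] 0.08500778865649564 297.3186396354542 261.3822278943942 188.8097706482611
A 55 0.1103080602964217
B 57 0.11013403476530725
```

View pics/w1.png

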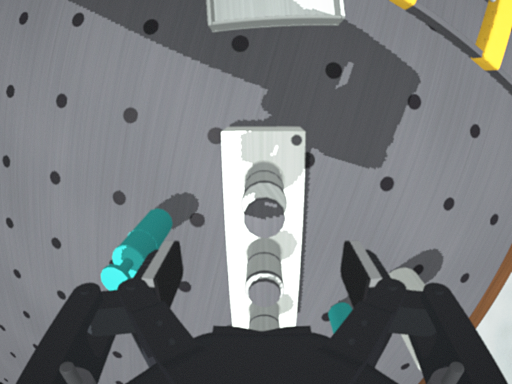

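The wrist view shows the fingers (tips at about (165,270) and (360,270)) straddling C, whose disc is at (265,215). The other two discs are at z = 0.110, so they are home. Descending 99 mm.

Emit:
apply_moves(targets=[[[0, 0, 0.4], 0], [[0, 0, 0.5], 0], [[0, 0, 0.5], 0], [[0, 0, 0.5], 0], [[0, 0, 0.4], 0], [[0, 0, 0.17], 0], [[0, 0, 0], 0], [[0, 0, 0], 0]])

```text
time: 15.95
ee_pos: [0.5573, 0.0259, 0.069]
eef_rot: [[-0.263, 0.965, 0.0], [0.965, 0.263, 0.0], [-0.0, 0.0, -1.0]]
wrist_force: [0.4, -0.7, 0.3]
grip_width: 0.0849
grasp_force: 0.0
```

Emit:
apply_moves(targets=[[[0, 0, 0], 0], [[0, 0, 0], 0], [[0, 0, 0], 0], [[0, 0, 0], 0], [[0, 0, 0], 0], [[0, 0, 0], 0], [[0, 0, 0], 0], [[0, 0, 0], 0]], hand=20, force=50)

```text
time: 16.62
ee_pos: [0.5579, 0.0259, 0.0698]
eef_rot: [[-0.263, 0.965, 0.002], [0.965, 0.263, -0.0], [-0.001, 0.002, -1.0]]
wrist_force: [0.2, 0.2, 5.7]
grip_width: 0.0327
grasp_force: 49.9
```

Emit:
apply_moves(targets=[[[0, 0, -0.1], 0], [[0, 0, -0.2], 0], [[0, 0, -0.3], 0], [[0, 0, -0.4], 0], [[0, 0, -0.5], 0], [[0, 0, -0.4], 0], [[0, 0, -0.2], 0], [[0, 0, 0], 0]])

```text
time: 17.28
ee_pos: [0.5574, 0.0258, 0.1542]
eef_rot: [[-0.263, 0.965, 0.002], [0.965, 0.263, -0.0], [-0.001, 0.001, -1.0]]
wrist_force: [0.4, 0.2, -3.7]
grip_width: 0.0328
grasp_force: 50.7
```

```bash
python3 - <<'E'
from h import *
s=sense();print(s["ee_pos"],s["wrist_force"],s["grip_width"],s["grasp_force"])
d=get_image("scene");C=cloud(d)
cv2.imwrite("pics/s2.png",cv2.resize(d["img"][90:260,180:400,::-1],(776,600),interpolation=cv2.INTER_CUBIC))
E
```

```text
[0.55738233 0.02581531 0.15422312] [ 0.35340336  0.20127465 -3.69909719] 0.032759672158762965 50.692485807230696
```

View pics/s2.png

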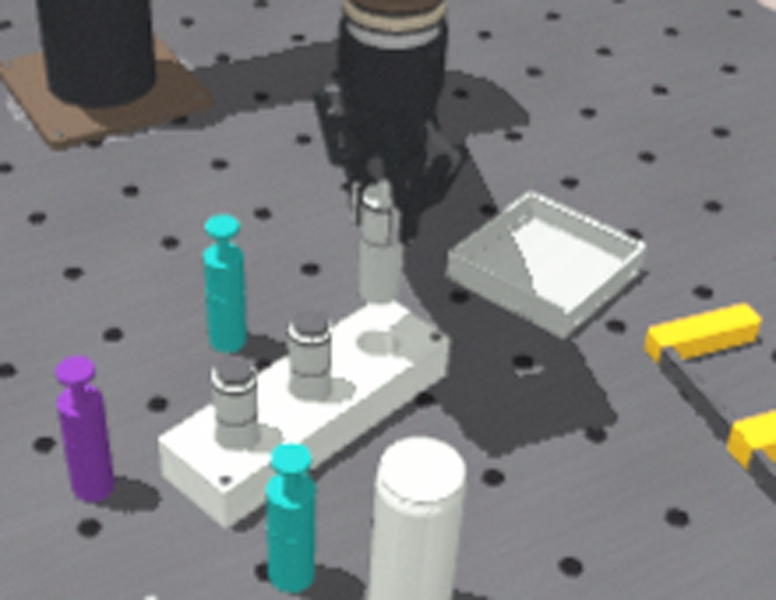

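C is held upright and clear of its socket. Carrying it to the tray at about (0.508, 0.237).

Emit:
apply_moves(targets=[[[0.3, 0, 0], 0], [[0.6, 0.03, 0], 0], [[0.8, 0.03, 0], 0], [[0.9, 0.04, 0], 0], [[0.9, 0.04, 0], 0], [[0.9, 0.03, 0], 0], [[0.7, 0.03, 0], 0], [[0.32, 0, 0], 0]])

```text
time: 18.0
ee_pos: [0.5046, 0.2405, 0.1505]
eef_rot: [[-0.266, 0.964, -0.005], [0.964, 0.266, 0.0], [0.002, -0.004, -1.0]]
wrist_force: [0.2, -0.2, -3.5]
grip_width: 0.0325
grasp_force: 50.6
```

Emit:
apply_moves(targets=[[[0, 0, 0.2], 0], [[0, 0, 0.4], 0], [[0, 0, 0.5], 0], [[0, 0, 0.4], 0], [[0, 0, 0.2], 0], [[0, 0, 0.1], 0], [[0, 0, 0], 0], [[0, 0, 0], 0]])

```text
time: 18.67
ee_pos: [0.5081, 0.2369, 0.081]
eef_rot: [[-0.263, 0.965, 0.0], [0.965, 0.263, -0.0], [-0.0, 0.0, -1.0]]
wrist_force: [-0.6, -0.1, -3.7]
grip_width: 0.0323
grasp_force: 50.5
```

Emit:
apply_moves(targets=[[[0, 0, 0.1], 0], [[0, 0, 0.07], 0], [[0, 0, 0.05], 0], [[0, 0, 0.04], 0], [[0, 0, 0], 0], [[0, 0, 0], 0]])

```text
time: 19.17
ee_pos: [0.5076, 0.2372, 0.0703]
eef_rot: [[-0.263, 0.965, -0.0], [0.965, 0.263, -0.0], [0.0, -0.0, -1.0]]
wrist_force: [-0.2, 0.5, -3.5]
grip_width: 0.0327
grasp_force: 50.6
```

Emit:
apply_moves(targets=[[[0, 0, 0.025], 0], [[0, 0, 0.025], 0], [[0, 0, 0.025], 0], [[0, 0, 0], 0]])

```text
time: 19.5
ee_pos: [0.5075, 0.2371, 0.067]
eef_rot: [[-0.263, 0.965, -0.0], [0.965, 0.263, -0.0], [0.0, -0.0, -1.0]]
wrist_force: [0.2, -0.8, -3.7]
grip_width: 0.0324
grasp_force: 50.6
```

Emit:
apply_moves(targets=[[[0, 0, 0.025], 0], [[0, 0, 0], 0], [[0, 0, 0], 0]])

```text
time: 19.75
ee_pos: [0.5076, 0.2372, 0.0662]
eef_rot: [[-0.263, 0.965, -0.0], [0.965, 0.263, -0.0], [0.0, -0.0, -1.0]]
wrist_force: [-0.1, -0.1, -3.3]
grip_width: 0.0325
grasp_force: 50.6
```

Emit:
apply_moves(targets=[[[0, 0, 0.025], 0], [[0, 0, 0], 0], [[0, 0, 0], 0]])

```text
time: 20.0
ee_pos: [0.5079, 0.2373, 0.0658]
eef_rot: [[-0.263, 0.965, 0.0], [0.965, 0.263, 0.0], [0.0, 0.0, -1.0]]
wrist_force: [-0.4, 0.4, -0.4]
grip_width: 0.0322
grasp_force: 50.7
```

Emit:
apply_moves(targets=[[[0, 0, 0.02], 0], [[0, 0, 0], 0], [[0, 0, 0], 0]])

```text
time: 20.25
ee_pos: [0.5081, 0.2373, 0.0657]
eef_rot: [[-0.263, 0.965, 0.0], [0.965, 0.263, 0.0], [-0.0, 0.0, -1.0]]
wrist_force: [-2.5, -1.2, 5.9]
grip_width: 0.0325
grasp_force: 51.2
```

It is seated on the tray floor. Ease the load, open, and withdraw straight up.

Emit:
apply_moves(targets=[[[0, 0, -0.015], 0], [[0, 0, 0], 0]])

```text
time: 20.42
ee_pos: [0.508, 0.2373, 0.0657]
eef_rot: [[-0.263, 0.965, 0.001], [0.965, 0.263, 0.0], [-0.0, 0.001, -1.0]]
wrist_force: [-2.3, -0.2, 3.9]
grip_width: 0.0325
grasp_force: 51.2
```

Emit:
apply_moves(targets=[[[0, 0, 0], 0], [[0, 0, 0], 0], [[0, 0, 0], 0], [[0, 0, 0], 0], [[0, 0, 0], 0], [[0, 0, 0], 0], [[0, 0, 0], 0], [[0, 0, 0], 0]], hand=80)

```text
time: 21.08
ee_pos: [0.5077, 0.2372, 0.0651]
eef_rot: [[-0.263, 0.965, 0.0], [0.965, 0.263, 0.0], [0.0, 0.0, -1.0]]
wrist_force: [-0.6, 0.9, -0.2]
grip_width: 0.0804
grasp_force: 0.0
```

Emit:
apply_moves(targets=[[[0, 0, -0.2], 0], [[0, 0, -0.5], 0], [[0, 0, -0.7], 0], [[0, 0, -0.7], 0], [[0, 0, -0.7], 0], [[0, 0, -0.5], 0], [[0, 0, 0], 0], [[0, 0, 0], 0]])

```text
time: 21.75
ee_pos: [0.5086, 0.2374, 0.1992]
eef_rot: [[-0.263, 0.965, 0.004], [0.965, 0.263, 0.001], [-0.0, 0.004, -1.0]]
wrist_force: [-0.5, -1.0, -1.0]
grip_width: 0.0799
grasp_force: 0.0
```

```bash
python3 - <<'E'
from h import *
d=get_image("scene")
cv2.imwrite("pics/s3.png",cv2.resize(d["img"][90:260,180:400,::-1],(776,600),interpolation=cv2.INTER_CUBIC))
s=sense();print(s["ee_pos"],s["wrist_force"],s["grip_width"],s["time"])
E
```

```text
[0.50746959 0.23710294 0.19713818] [-0.04840951  0.32683806 -0.92618853] 0.07998918965937554 21.8
```

View pics/s3.png

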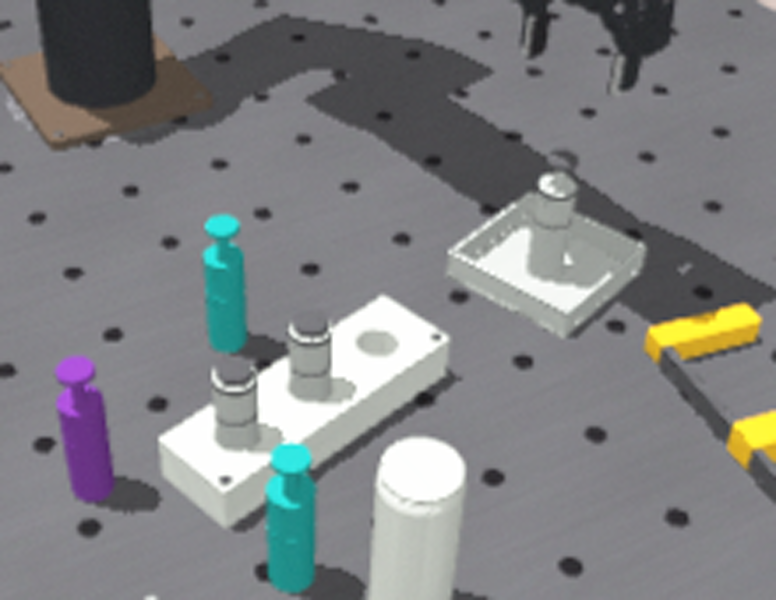

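The clogged injector stands upright in the middle of the tray (about (550,235)). The two good ones are in their sockets with plungers home, and nothing else has moved.

```bash
python3 -c "
from cell import sign_off
print(sign_off())"
```

```text
the job is handed in; nothing more can be done
None
```

The job is handed in: the clogged injector (the one nearest the tray) stands upright and released in the reject tray, and the two good ones are still in their sockets with plungers fully home. The highest force I read on a plunger was about 11 N; no verdict came back at hand-in.

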